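# Fit the charged battery into the brazer's respirator blower

### The arm

A 6-joint arm with a two-finger parallel gripper is mounted at the origin on the work surface. World frame = base frame: x ahead of the robot, y to its left, z up, the work surface at z = 0. Lengths are in m, angles in rad, forces in N, time in s.
With the tool pointing down it reaches from about 0.3 to 0.775 m from the base axis. Payload 14.6 kg.
Tool frame: the origin (TCP) lies midway between the tips of the shut fingers; the grasp point (between the pads) lies 19 mm behind it; z points along the fingers, y is the line along which they close (so a half turn about z gives the same grasp; the last joint's range is limited). The gripper opens to 85 mm and grips with 20 to 120 N. Pads are 22 mm wide; open, the fingers measure 114 mm over their backs; the gripper's body (76 mm by 85 mm) begins 54 mm behind the grasp point. The pads swing forward as they close: fully open they stand 13 mm farther back than shut.
Start: joints at [1.252, 0.3, 1.521, -0, 1.321, -0.067], TCP at [0.137, 0.533, 0.231] pointing down, gripper open.
Joint ranges: [-3.03, 3.03], [-0.79, 2.21], [0.23, 2.52], [-1.04, 4.18], [0, 3.07], [-2.55, 2.55]. Speed limits (rad/s): [2.22, 2.22, 2.57, 3.14, 3.14, 3.14].

### API

Orientations are given as a 3x3 rotation matrix whose columns are the frame's x, y, z axes.
In Python, from cell import robot gives the robot as it stands.
- The arm moves only by the tool jog_arm, never from a script. Its argument "deltas" is a list of rows, each an object of numbers: "dx", "dy", "dz": the shift along the tool's x, y, z in m; "rx", "ry", "rz": the turn, a rotation vector about the tool's x, y, z in degrees. In form: [{"dx": .., "dy": .., "dz": .., "rx": .., "ry": .., "rz": ..}, ...]. A call has 1 to 20 rows; each row is the pose to reach, as a shift and turn from the pose commanded when the call began, along the tool's axes at that moment; what a row does not reach only later rows make up. A row lasts 1/10 s, in which the tool goes at most 50 mm and 8.59 degrees, less where a joint would pass 70% of its speed; a pose out of reach is approached as far as the arm can. A call with a gripper value outside its range is refused whole. "grip" is the finger opening in m, from 0 to 0.0854, set as the call begins (left out, the last holds). The fingers move at their own pace and stop on an object; the grip force is fixed at half the most. Time passes only in rows, so rows that repeat a pose let the fingers close. It gives the time, the measured TCP pose, the force, the opening and the grip force at its end, in the units of the state.
- robot.get_obs(): the state, without advancing time (a new reading comes with each control period).
- robot.snapshot(name): name is "side" or "top"; returns the picture (420x560x3 uint8, red, green, blue); there is no depth.
- robot.camera_model(name): a dict with "fx", "fy", "cx", "cy" (pixels), "k1" (the pictures are not rectified: a ray, as slopes to the right and down, at radius r is drawn at 1 + k1 r^2 times it, then the intrinsics apply), "extrinsics" (4x4, takes a point from world to camera coordinates). Camera axes: x right, y up, looking along -z (the intrinsics and any distortion apply to the point x, -y, -z); pixel columns grow to the right and rows downward; lengths in m; the calibration is good to about 2 mm. A picture is of the moment at which its call begins. camera_model takes no time and is no camera call.
- robot.close_job(): hands the job in; it is judged then, once.
The state is a dict: "clock": time; "qpos": joint angles; "joint_velocities": joint speeds; "effort": joint torques, N m; "tcp_pos": TCP position; "ee_rot": TCP orientation; "contact_force": force on the tool from outside, world axes, zero at the start; "torque": the same for the moment, N m; "opening": finger opening in m; "gripper_force": force on a finger pad.
Only numpy, scipy, OpenCV 4.12 (cv2) and the standard library are available. Lean on these libraries where they do the work, as an engineer would, in place of code of your own. Each camera call takes 0.05 s, during which the arm holds its last target. There are 200 camera calls.

### The job

Take the charged battery pack out of its charger and fit it to the respirator blower: tongue in under the lip first, held at a tilt, then swing the other end down and press until the latch has clicked over it and the pack sits fully home. The charger hides the end you need to hold for that, so lay the pack flat on the free bench between the two, let go and take it again by the latch end. Do not force anything into the blower, and leave the copper coil, the flux jar and the wrench where they are.

Things in the scene. Friction and masses are not known exactly. Their poses are not given: they have to be found in the camera images.
- pack_mid (a point): Battery pack, black plastic block, 0.32 kg, loose; the point is its centre, half-way up. x runs from tongue end to latch end, y across, z up. Body 120 long (x -60 to 60) x 60 wide x 30 mm high; held by its flat 60 mm sides. At the tongue end only the bottom 9 mm reaches x = -60, the rest starts at -50. It starts level in the charger, tongue end sticking out.
- pack_tongue (a point): Middle of the pack's tongue tip, at x = -68, 5 mm above the pack's underside, axes as the pack's. The tongue is 40 mm wide, sticks out 8 mm at the tongue end (x -60 to -68) and is 6 mm thick, from 2 to 8 mm above the underside.
- pack_ledge (a point): Middle of the outer face of the pack's latch ledge, at x = +67.5, 9 mm above the pack's underside, axes as the pack's. The ledge is 30 mm wide, sticks out 7.5 mm at the latch end (x 60 to 67.5), from 4 to 14 mm above the underside.
- charger: Fixed pale grey charger, a hooded dock. Origin on the bench under the docked pack's centre, axes as the docked pack's; mouth to -x. Pack's underside 10 mm above the bench. The hood (80 mm wide, top 47 mm) covers the pack from x = -8 on; the tongue half sticks out over a sill 44 mm wide (to x = -46), sides free. The pack slides out level along -x, play 1.5 mm each side; clear after 80 mm.
- blower: Grey respirator blower, lying in place on its springy black hip pad: pushed down at the latch end it rocks about its lip end (over 1 degree per N, at most 4.6) and comes back. Case 186 x 196, deck 39 mm high. Origin on the bench under the bay's centre, axes as point bay. Beside the bay at x below -8 stand the air outlet (+y, top at 74) and filter cover (-y, 62); latch thumb pad (79) at x 69 to 77.
- bay (a point): Centre of the bay's level floor, 45 mm above the bench (unloaded), 6 above the deck: the seated pack's underside centre comes here, axes parallel. x runs from lip end to latch end. Cheeks 26 mm high and 63 mm apart flank the bay at x -84 to -5; from x = -5 to 60 its sides are open, so the pack can be held there. Two end stops 14 mm high at x = 61.5 leave 1.5 mm play.
- lip (a point): Middle of the lip's lower edge, over the -x end of the bay: at x = -62, 11.5 mm above the bay floor; axes as bay. The lip is 7.5 mm thick. Under it a slot 44 mm wide takes the tongue and ends 8 mm behind this edge (x = -70). With the pack's lower edge on the floor and the latch end 15 to 25 degrees up, the tongue slides in until its tip meets the slot's end.
- latch (a joint): Sprung steel latch at the bay's +x end, in m: 0 = closed, up to 0.009 pushed back to +x. Its nose, 24 mm wide, reaches in to x = 62, underside 15.5 mm above the bay floor, inner face sloped (65 degrees) up to 28 mm. Coming down, the ledge meets it 8 to 10 degrees from level and pushes it back 3 to 6 mm; it springs back over the seated ledge. Takes 10 to 20 N pressed at that end.
- coil_mid (a point): Bystander: copper tube coil standing on end, 73 mm across and 71 mm high; centre.
- flux_mid (a point): Bystander: white flux jar, 56 mm across and 70 mm high; centre.
- wrench_grip (a point): Bystander: steel wrench lying flat on the bench, about 180 mm long; a point on its shank.
Mind the look-alikes: they are no part of the job. What is meant by the part that bears pack_mid is not pink, and is the smaller of those in its own colour.

How it is judged:
On the way, in this order (a step that is already met when the one before it is completed fails the run):
1. the pack is laid flat on the bench and let go (height (world z) of pack_mid below 0.019 m and angle between pack_mid's own z axis and vertical below 0.1 rad and contact force between the fingers and anything else below 0.2 N), for 0.2 s.
2. the tongue is in under the lip with the pack held at a tilt (x of pack_tongue in the frame of lip below -0.003 m and z of pack_tongue in the frame of lip below 0 m and angle between the z axis of pack_mid and the z axis of bay, either way round above 0.12 rad and distance between pack_tongue and lip below 0.016 m), for 0.05 s.
At the end, for the whole second after the job is handed in: The pack lies level on the bay floor (within 0.03 rad of it, its centre within 4 mm along and 3 mm across and less than 1.8 mm above its seated height), its tongue under the lip, and the latch has sprung closed over its ledge (within 1.5 mm of home) (x of pack_mid in the frame of bay between -0.004 and 0.004 m and y of pack_mid in the frame of bay between -0.003 and 0.003 m and z of pack_mid in the frame of bay between 0.012 and 0.0168 m and angle between the z axis of pack_mid and the z axis of bay, either way round below 0.03 rad and value of joint latch below 0.0015 m); the robot touches nothing.
It fails at once if the blower is pressed with more than 80 N (contact force between anything else and blower above 80 N).
It fails at once if the coil, the flux jar or the wrench is moved more than 30 mm (distance of any of coil_mid, flux_mid, wrench_grip from where it was at the start of the episode above 0.03 m).
It also fails if it takes over 64 s, if anything falls off the work surface, if the arm or the gripper's body presses on something with over 40 N, if the wrist force passes 120 N, or if a joint passes its speed limit or range.

## Working session

There is one attempt and no reset: what is moved stays moved. The work goes in short steps, Python scripts to look and compute and a tool call to move; the robot and the scene stay as the last step left them, time stands still between calls to the robot, and variables do not carry over. Pictures are saved under pics/ and viewed, at most 10 in all, crops included, and the job is handed in when it is done.

Besides the shell and the picture viewer there is one more tool, called after "Emit:" as a command line: name --argument value ..., lists and objects as JSON in quotes. jog_arm: Moves the arm, as the interface text tells. Its arguments: {"type":"object","properties":{"deltas":{"type":"array","items":{"type":"object","properties":{"dx":{"type":"number"},"dy":{"type":"number"},"dz":{"type":"number"},"rx":{"type":"number"},"ry":{"type":"number"},"rz":{"type":"number"}}}},"grip":{"type":"number"}},"required":["deltas"]}

```bash
mkdir -p pics; cat > h.py <<'E'
import numpy as np, cv2
from cell import robot
def cam(n):
    c=robot.camera_model(n); return c,np.array(c["extrinsics"])
def ray(n,u,v):
    c,E=cam(n); x=(u-c["cx"])/c["fx"]; y=(v-c["cy"])/c["fy"]
    a,b=x,y
    for _ in range(20):
        s=1+c["k1"]*(a*a+b*b); a,b=x/s,y/s
    R=E[:3,:3]; d=R.T@np.array([a,-b,-1.]); o=-R.T@E[:3,3]; return o,d/np.linalg.norm(d)
def onz(n,u,v,z):
    o,d=ray(n,u,v); return o+d*(z-o[2])/d[2]
def proj(n,p):
    c,E=cam(n); q=E[:3,:3]@np.array(p,float)+E[:3,3]; a,b=q[0]/-q[2],-q[1]/-q[2]
    s=1+c["k1"]*(a*a+b*b); return np.array([c["fx"]*a*s+c["cx"],c["fy"]*b*s+c["cy"]])
def snap(n,f=None):
    im=cv2.cvtColor(np.ascontiguousarray(robot.snapshot(n)),cv2.COLOR_RGB2BGR)
    if f: cv2.imwrite("pics/"+f,im)
    return im
E
python3 - <<'E'
from h import *
for n in("side","top"):
    snap(n,n+"0.png"); c,E=cam(n); print(n,c["fx"],c["k1"],(-E[:3,:3].T@E[:3,3]).round(3),E[:3,:3].round(2).tolist())
o=robot.get_obs(); print({k:np.round(v,3).tolist() for k,v in o.items()})
E
```

```text
side 488.5292731404165 -0.0337446811921678 [ 0.451 -1.093  0.711] [[1.0, -0.08, 0.02], [0.03, 0.49, 0.87], [-0.08, -0.87, 0.49]]
top 491.11227700127233 -0.004084480261234211 [ 0.296 -0.004  1.408] [[0.03, -1.0, -0.02], [0.98, 0.02, 0.17], [-0.17, -0.02, 0.98]]
{'clock': 0.1, 'qpos': [1.252, 0.3, 1.522, -0.0, 1.321, -0.067], 'joint_velocities': [-0.0, -0.003, -0.003, -0.001, -0.002, 0.001], 'effort': [0.001, -54.437, -36.237, -0.0, 0.003, -0.0], 'tcp_pos': [0.137, 0.532, 0.231], 'ee_rot': [[-0.968, 0.249, -0.0], [0.249, 0.968, -0.001], [0.0, -0.001, -1.0]], 'contact_force': [0.407, -0.289, 0.011], 'torque': [-0.023, -0.063, -0.011], 'gripper_force': 0.0, 'opening': 0.085}
```

View pics/top0.png

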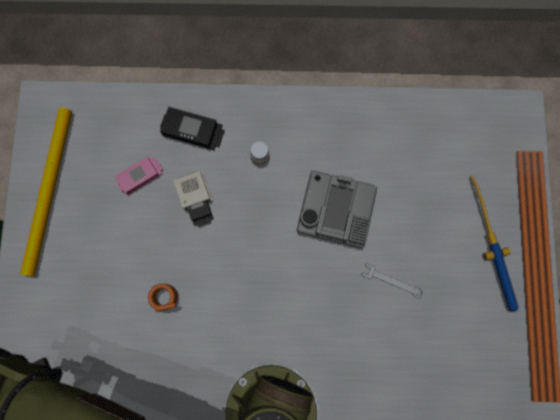

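View pics/side0.png

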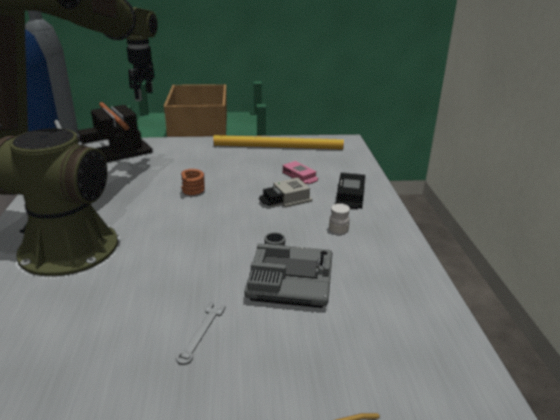

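Top picture: the candidates for the pack are the large black block at (190,128), the pink block at (138,175) and the black end sticking out of the pale charger at (200,212). I choose the one in the charger: it's black and the smaller of the two black ones. The blower is at (337,210), with the latch thumb pad probably at (345,181), the jar at (260,152), the coil at (162,297) and the wrench at (392,280). One close crop to check.

```bash
python3 - <<'E'
from h import *
t=cv2.imread("pics/top0.png"); s=cv2.imread("pics/side0.png")
a=cv2.resize(t[165:230,165:225],None,fx=6,fy=6,interpolation=cv2.INTER_CUBIC)
b=cv2.resize(t[165:255,290:385],None,fx=4.2,fy=4.2,interpolation=cv2.INTER_CUBIC)
H=390
b=b[:H]; 
cv2.imwrite("pics/crop0.png",np.hstack([a[:H],cv2.copyMakeBorder(b,0,H-len(b),0,0,0)]))
print(a.shape,b.shape)
for n,u,v,z in [("top",191,187,.047),("top",200,212,.04),("top",337,210,.06),("top",260,152,.07),("top",162,297,.07)]: print(u,v,onz(n,u,v,z).round(3))
E
```

```text
(390, 360, 3) (378, 399, 3)
191 187 [0.61  0.242 0.047]
200 212 [0.539 0.213 0.04 ]
337 210 [ 0.55  -0.172  0.06 ]
260 152 [0.711 0.047 0.07 ]
162 297 [0.299 0.3   0.07 ]
```

View pics/crop0.png

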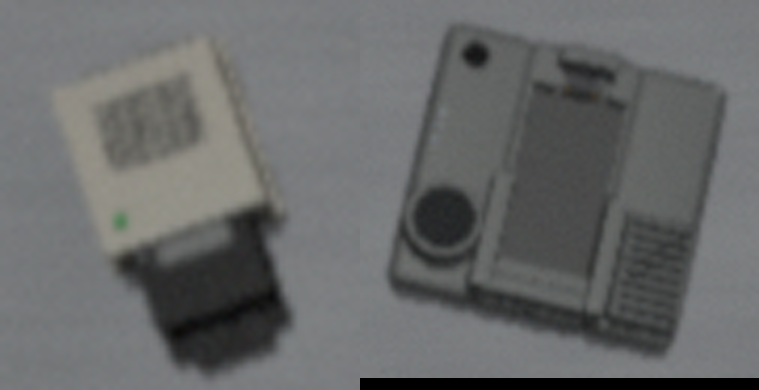

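The crop shows a black pack end with tongue pointing down in the picture (world −x) out of the cream charger, so that's the right one. The blower has its latch at the top (+x), outlet on the left (+y) and filter on the right. Now I'll measure both.

```bash
python3 - <<'E'
from h import *
t=np.mean([snap("top").astype(float) for _ in range(8)],0); s=np.mean([snap("side").astype(float) for _ in range(8)],0)
np.savez("avg.npz",t=t,s=s)
# charger hood: cream mask (b lower than r)
K=8
x0,y0=160,160; c=cv2.resize(t[y0:235,x0:230].astype(np.float32),None,fx=K,fy=K,interpolation=cv2.INTER_CUBIC)
m=((c[...,2]-c[...,0]>6)&(c[...,2]>110)).astype(np.uint8)
m=cv2.morphologyEx(m,cv2.MORPH_CLOSE,np.ones((15,15)))
cs,_=cv2.findContours(m,0,2); k=max(cs,key=cv2.contourArea)
P=cv2.boxPoints(cv2.minAreaRect(k)); P=(P+.5)/K-.5+[x0,y0]
print("hood px",P.round(1).tolist()); W=np.array([onz("top",*p,.047) for p in P]); print(W.round(4).tolist())
for i in range(4): d=W[(i+1)%4]-W[i]; print(np.linalg.norm(d).round(4),np.degrees(np.arctan2(d[1],d[0])).round(1))
# dark pack
g=c.max(2); m2=(g<62).astype(np.uint8); cs,_=cv2.findContours(m2,0,2); k=max(cs,key=cv2.contourArea)
P=cv2.boxPoints(cv2.minAreaRect(k)); P=(P+.5)/K-.5+[x0,y0]; W=np.array([onz("top",*p,.035) for p in P]);print("pack",P.round(1).tolist(),W.round(4).tolist())
def crop(im,r,K):
    q=cv2.resize(np.clip(im[r[1]:r[3],r[0]:r[2]]*1.7,0,255).astype(np.uint8),None,fx=K,fy=K,interpolation=cv2.INTER_CUBIC)
    for i in range(r[0]-r[0]%10+10,r[2],10): cv2.line(q,(int((i-r[0]+.5)*K),0),(int((i-r[0]+.5)*K),6 if i%50 else 16),(0,255,255),1)
    for i in range(r[1]-r[1]%10+10,r[3],10): cv2.line(q,(0,int((i-r[1]+.5)*K)),(6 if i%50 else 16,int((i-r[1]+.5)*K)),(0,255,255),1)
    return q
q=[crop(t,(294,166,380,252),4.6),crop(s,(242,228,340,312),4.0)]
w=800; out=np.zeros((400,800,3),np.uint8); out[:q[0].shape[0],:q[0].shape[1]]=q[0][:400]; out[:q[1].shape[0],400:400+q[1].shape[1]]=q[1]
cv2.imwrite("pics/crop1.png",out)
E
```

```text
hood px [[172.7, 179.5], [201.1, 169.6], [211.5, 199.5], [183.0, 209.4]]
[[0.6306, 0.2954, 0.047], [0.6616, 0.2153, 0.047], [0.5748, 0.1813, 0.047], [0.5444, 0.2607, 0.047]]
0.086 -68.9
0.0932 -158.7
0.085 111.0
0.093 21.9
pack [[184.1, 207.8], [209.2, 198.6], [216.9, 219.7], [191.8, 228.9]] [[0.5514, 0.2602, 0.035], [0.5798, 0.1897, 0.035], [0.5192, 0.1649, 0.035], [0.4912, 0.2349, 0.035]]
```

View pics/crop1.png

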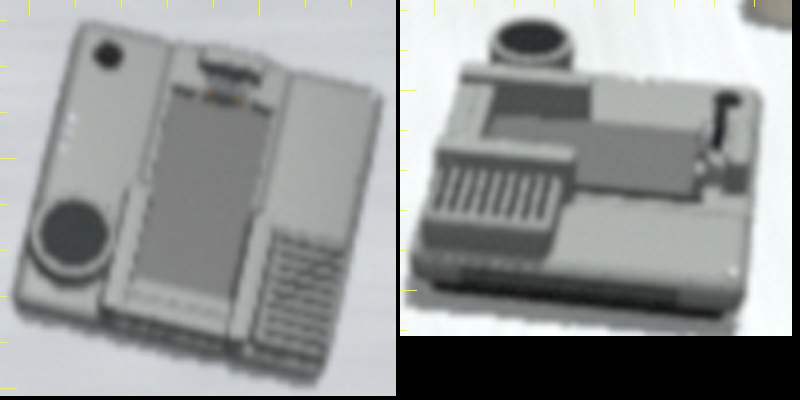

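```bash
python3 - <<'E'
from h import *
T=lambda x,y:(294+x/4.6-.5,166+y/4.6-.5); S=lambda x,y:(242+(x-400)/4-.5,228+y/4-.5)
for n,cam_,p,z in [("Lstop","top",T(172,95),.045),("Rstop","top",T(272,112),.045),("Rlip","top",T(235,298),.060),("Llip","top",T(133,288),.064),
 ("deck tl","top",T(80,22),.039),("deck tr","top",T(382,90),.039),("deck bl","top",T(15,300),.039),
 ("S near cheek","side",S(576,180),.045),("S near stop","side",S(700,192),.045),("S far cheek","side",S(590,118),.045),("S far stop","side",S(702,128),.045)]:
    print(n,onz(cam_,*p,z)[:2].round(4))
# floor mask in top: grey level between
d=np.load("avg.npz"); t=d["t"]; K=8
x0,y0=294,166; c=cv2.resize(t[y0:252,x0:380].astype(np.float32),None,fx=K,fy=K,interpolation=cv2.INTER_CUBIC).mean(2)
print("levels",c[int(200/4.6*8),int(200/4.6*8)],c[int(150/4.6*8),int(320/4.6*8)],c[int(150/4.6*8),int(140/4.6*8)])
f=c[int(200/4.6*8),int(200/4.6*8)]
m=(abs(c-f)<10).astype(np.uint8); m=cv2.morphologyEx(m,cv2.MORPH_OPEN,np.ones((35,35)))
n,l=cv2.connectedComponents(m); m=(l==l[int(200/4.6*8),int(200/4.6*8)]).astype(np.uint8)
k=max(cv2.findContours(m,0,2)[0],key=cv2.contourArea); P=(cv2.boxPoints(cv2.minAreaRect(k))+.5)/K-.5+[x0,y0]
W=np.array([onz("top",*p,.045)[:2] for p in P]);print(P.round(1).tolist(),W.round(4).tolist(),W.mean(0).round(4))
for i in range(4): q=W[(i+1)%4]-W[i]; print(np.linalg.norm(q).round(4),np.degrees(np.arctan2(q[1],q[0])).round(1))
E
```

```text
Lstop [ 0.6218 -0.1563]
Rstop [ 0.6125 -0.2178]
Rlip [ 0.494  -0.1928]
Llip [ 0.4979 -0.1312]
deck tl [ 0.6687 -0.0994]
deck tr [ 0.6294 -0.2868]
deck bl [ 0.4925 -0.0617]
S near cheek [ 0.5475 -0.1972]
S near stop [ 0.6164 -0.2127]
S far cheek [ 0.5615 -0.1362]
S far stop [ 0.6268 -0.1504]
levels 75.77746 98.204315 95.68122
[[321.5, 226.0], [329.5, 185.7], [353.8, 190.5], [345.8, 230.8]] [[0.5066, -0.1304], [0.6231, -0.1523], [0.6107, -0.2211], [0.4946, -0.1983]] [ 0.5588 -0.1756]
0.1185 -10.6
0.0699 -100.3
0.1182 168.9
0.0689 80.0
```

Emit:
jog_arm --deltas '[{"dx":-0.468,"dy":-0.21,"dz":0,"rz":-35.7},{"dx":-0.468,"dy":-0.21,"dz":0,"rz":-35.7},{"dx":-0.468,"dy":-0.21,"dz":0,"rz":-35.7},{"dx":-0.468,"dy":-0.21,"dz":0,"rz":-35.7},{"dx":-0.468,"dy":-0.21,"dz":0,"rz":-35.7},{"dx":-0.468,"dy":-0.21,"dz":0,"rz":-35.7},{"dx":-0.468,"dy":-0.21,"dz":0,"rz":-35.7},{"dx":-0.468,"dy":-0.21,"dz":0,"rz":-35.7},{"dx":-0.468,"dy":-0.21,"dz":0.1,"rz":-35.7},{"dx":-0.468,"dy":-0.21,"dz":0.1,"rz":-35.7},{"dx":-0.468,"dy":-0.21,"dz":0.1,"rz":-35.7},{"dx":-0.468,"dy":-0.21,"dz":0.1,"rz":-35.7},{"dx":-0.468,"dy":-0.21,"dz":0.1,"rz":-35.7},{"dx":-0.468,"dy":-0.21,"dz":0.1,"rz":-35.7}]' --grip 0.0854

```text
invalid input
```

Emit:
jog_arm --deltas '[{"dx":-0.468,"dy":-0.21,"dz":0,"rx":0,"ry":0,"rz":-35.7},{"dx":-0.468,"dy":-0.21,"dz":0,"rx":0,"ry":0,"rz":-35.7},{"dx":-0.468,"dy":-0.21,"dz":0,"rx":0,"ry":0,"rz":-35.7},{"dx":-0.468,"dy":-0.21,"dz":0,"rx":0,"ry":0,"rz":-35.7},{"dx":-0.468,"dy":-0.21,"dz":0,"rx":0,"ry":0,"rz":-35.7},{"dx":-0.468,"dy":-0.21,"dz":0,"rx":0,"ry":0,"rz":-35.7},{"dx":-0.468,"dy":-0.21,"dz":0,"rx":0,"ry":0,"rz":-35.7},{"dx":-0.468,"dy":-0.21,"dz":0,"rx":0,"ry":0,"rz":-35.7},{"dx":-0.468,"dy":-0.21,"dz":0.1,"rx":0,"ry":0,"rz":-35.7},{"dx":-0.468,"dy":-0.21,"dz":0.1,"rx":0,"ry":0,"rz":-35.7},{"dx":-0.468,"dy":-0.21,"dz":0.1,"rx":0,"ry":0,"rz":-35.7},{"dx":-0.468,"dy":-0.21,"dz":0.1,"rx":0,"ry":0,"rz":-35.7},{"dx":-0.468,"dy":-0.21,"dz":0.1,"rx":0,"ry":0,"rz":-35.7}]'

```text
clock: 2.2
tcp_pos: [0.5382, 0.2114, 0.1297]
ee_rot: [[-0.933, -0.361, -0.003], [-0.361, 0.933, -0.001], [0.003, 0.0, -1.0]]
contact_force: [0.1, 0.6, 0.1]
opening: 0.0852
gripper_force: 0.0
```

Emit:
jog_arm --deltas '[{"dx":0.003,"dz":0.05},{"dx":0.003,"dz":0.09},{"dx":0.003,"dz":0.11},{"dx":0.003,"dz":0.12},{"dx":0.003,"dz":0.12}]'

```text
invalid input
```

```bash
python3 - <<'E'
from h import *
t=snap("top");s=snap("side")
a=cv2.resize(t[160:240,160:240],None,fx=5,fy=5,interpolation=cv2.INTER_CUBIC);b=cv2.resize(s[155:235,230:310],None,fx=5,fy=5,interpolation=cv2.INTER_CUBIC)
cv2.imwrite("pics/c2.png",np.clip(np.hstack([a,b])*1.6,0,255).astype(np.uint8))
o=robot.get_obs();print(o["tcp_pos"],o["contact_force"])
E
```

```text
[0.53774219 0.2133159  0.13207838] [-0.08692688  0.44457026  0.57146219]
```

View pics/c2.png

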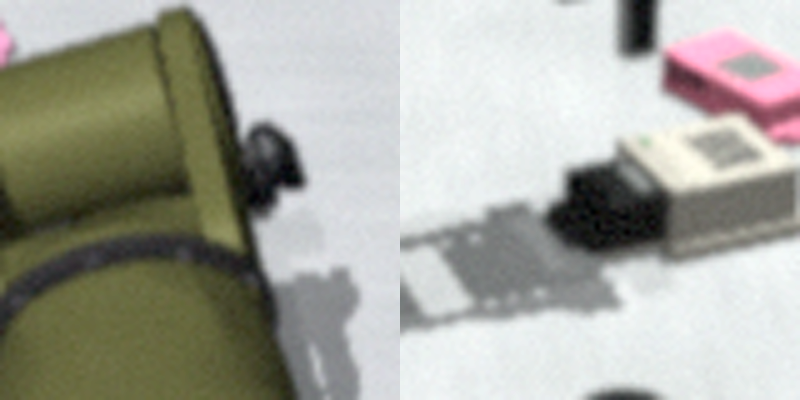

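The move was refused because it needs all six keys. With the arm here the top camera is blocked at (200,200). The side picture shows the pack end free at about (350,195), with the fingers still above it.

Emit:
jog_arm --deltas '[{"dx":0.003,"dy":0,"dz":0.05,"rx":0,"ry":0,"rz":0},{"dx":0.003,"dy":0,"dz":0.09,"rx":0,"ry":0,"rz":0},{"dx":0.003,"dy":0,"dz":0.11,"rx":0,"ry":0,"rz":0},{"dx":0.003,"dy":0,"dz":0.12,"rx":0,"ry":0,"rz":0},{"dx":0.003,"dy":0,"dz":0.12,"rx":0,"ry":0,"rz":0}]'

```text
clock: 2.8
tcp_pos: [0.5348, 0.2125, 0.0116]
ee_rot: [[-0.931, -0.364, -0.0], [-0.364, 0.931, 0.0], [-0.0, 0.0, -1.0]]
contact_force: [-0.3, 0.1, 0.2]
opening: 0.0854
gripper_force: 0.0
```

Free of contact. Closing.

Emit:
jog_arm --deltas '[{"dx":0.003,"dy":0,"dz":0,"rx":0,"ry":0,"rz":0},{"dx":0,"dy":0,"dz":0,"rx":0,"ry":0,"rz":0},{"dx":0,"dy":0,"dz":0,"rx":0,"ry":0,"rz":0},{"dx":0,"dy":0,"dz":0,"rx":0,"ry":0,"rz":0},{"dx":0,"dy":0,"dz":0,"rx":0,"ry":0,"rz":0},{"dx":0,"dy":0,"dz":0,"rx":0,"ry":0,"rz":0}]' --grip 0.05

```text
clock: 3.4
tcp_pos: [0.5352, 0.2125, 0.0134]
ee_rot: [[-0.932, -0.363, 0.001], [-0.363, 0.932, 0.001], [-0.001, 0.001, -1.0]]
contact_force: [-9.3, 3.6, 12.4]
opening: 0.0591
gripper_force: 63.6
```

Emit:
jog_arm --deltas '[{"dx":0.005,"dy":0,"dz":-0.001,"rx":0,"ry":0,"rz":0},{"dx":0.012,"dy":0,"dz":-0.001,"rx":0,"ry":0,"rz":0},{"dx":0.02,"dy":0,"dz":-0.001,"rx":0,"ry":0,"rz":0}]'

```text
clock: 3.7
tcp_pos: [0.517, 0.2048, 0.0134]
ee_rot: [[-0.932, -0.363, 0.003], [-0.363, 0.932, 0.001], [-0.003, -0.0, -1.0]]
contact_force: [3.3, 3.1, 0.4]
opening: 0.0587
gripper_force: 65.2
```

Emit:
jog_arm --deltas '[{"dx":0.02,"dy":0,"dz":0,"rx":0,"ry":0,"rz":0},{"dx":0.04,"dy":0,"dz":0,"rx":0,"ry":0,"rz":0},{"dx":0.06,"dy":0,"dz":0,"rx":0,"ry":0,"rz":0},{"dx":0.08,"dy":0,"dz":0,"rx":0,"ry":0,"rz":0},{"dx":0.1,"dy":0,"dz":0,"rx":0,"ry":0,"rz":0},{"dx":0.1,"dy":0,"dz":0,"rx":0,"ry":0,"rz":0}]'

```text
clock: 4.3
tcp_pos: [0.4212, 0.1672, 0.0123]
ee_rot: [[-0.932, -0.363, -0.002], [-0.363, 0.932, -0.001], [0.002, -0.0, -1.0]]
contact_force: [1.1, -0.2, -2.9]
opening: 0.0588
gripper_force: 65.0
```

```bash
python3 - <<'E'
from h import *
s=snap("side")
b=cv2.resize(s[150:270,200:340],None,fx=4,fy=4,interpolation=cv2.INTER_CUBIC)
cv2.imwrite("pics/c3.png",np.clip(b*1.6,0,255).astype(np.uint8))
E
```

```text
(no output)
```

View pics/c3.png

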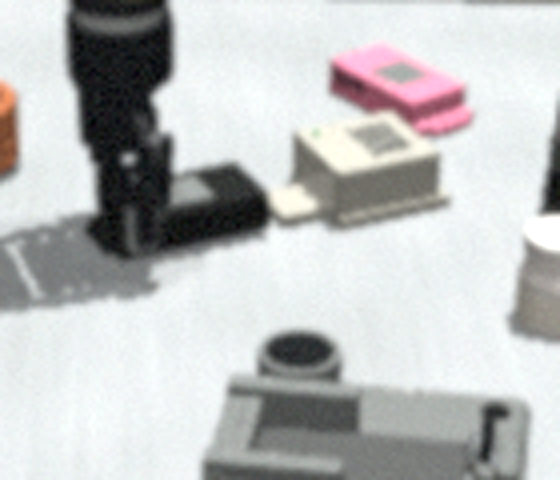

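The pack is out of the charger: its latch end is at crop (265,200) with the sill tip visible beyond it. Carrying it to the free bench.

Emit:
jog_arm --deltas '[{"dx":0,"dy":0,"dz":-0.03,"rx":0,"ry":0,"rz":0},{"dx":-0.006,"dy":-0.03,"dz":-0.04,"rx":0,"ry":0,"rz":8},{"dx":-0.006,"dy":-0.06,"dz":-0.04,"rx":0,"ry":0,"rz":16},{"dx":-0.006,"dy":-0.09,"dz":-0.04,"rx":0,"ry":0,"rz":24},{"dx":-0.006,"dy":-0.133,"dz":-0.04,"rx":0,"ry":0,"rz":33.3},{"dx":-0.006,"dy":-0.133,"dz":-0.03,"rx":0,"ry":0,"rz":33.3},{"dx":-0.006,"dy":-0.133,"dz":-0.01,"rx":0,"ry":0,"rz":33.3},{"dx":-0.006,"dy":-0.133,"dz":0.004,"rx":0,"ry":0,"rz":33.3},{"dx":-0.006,"dy":-0.133,"dz":0.009,"rx":0,"ry":0,"rz":33.3},{"dx":-0.006,"dy":-0.133,"dz":0.009,"rx":0,"ry":0,"rz":33.3}]'

```text
clock: 5.35
tcp_pos: [0.4775, 0.0464, 0.0037]
ee_rot: [[-0.978, 0.208, -0.0], [0.208, 0.978, -0.0], [0.0, -0.0, -1.0]]
contact_force: [0.0, -0.7, -1.1]
opening: 0.0587
gripper_force: 67.1
```

Emit:
jog_arm --deltas '[{"dx":0,"dy":0,"dz":0.001,"rx":0,"ry":0,"rz":0},{"dx":0,"dy":0,"dz":0.002,"rx":0,"ry":0,"rz":0},{"dx":0,"dy":0,"dz":0.002,"rx":0,"ry":0,"rz":0}]'

```text
clock: 5.65
tcp_pos: [0.4778, 0.0465, 0.0033]
ee_rot: [[-0.978, 0.208, 0.001], [0.208, 0.978, -0.0], [-0.001, 0.0, -1.0]]
contact_force: [-15.3, -1.4, 32.1]
opening: 0.0589
gripper_force: 70.7
```

Firmly on the bench. Releasing and letting it settle, then straight up.

Emit:
jog_arm --deltas '[{"dx":0,"dy":0,"dz":-0.002,"rx":0,"ry":0,"rz":0},{"dx":0,"dy":0,"dz":-0.003,"rx":0,"ry":0,"rz":0},{"dx":0,"dy":0,"dz":-0.003,"rx":0,"ry":0,"rz":0},{"dx":0,"dy":0,"dz":-0.003,"rx":0,"ry":0,"rz":0},{"dx":0,"dy":0,"dz":-0.003,"rx":0,"ry":0,"rz":0},{"dx":0,"dy":0,"dz":-0.003,"rx":0,"ry":0,"rz":0},{"dx":0,"dy":0,"dz":-0.003,"rx":0,"ry":0,"rz":0}]' --grip 0.085

```text
clock: 6.35
tcp_pos: [0.4772, 0.0463, 0.0042]
ee_rot: [[-0.978, 0.208, -0.0], [0.208, 0.978, -0.0], [0.0, -0.0, -1.0]]
contact_force: [-0.6, 0.2, -0.2]
opening: 0.0849
gripper_force: 0.0
```

Emit:
jog_arm --deltas '[{"dx":0,"dy":0,"dz":-0.03,"rx":0,"ry":0,"rz":0},{"dx":0,"dy":0,"dz":-0.08,"rx":0,"ry":0,"rz":0},{"dx":0.0,"dy":0.05,"dz":-0.13,"rx":0,"ry":0,"rz":0},{"dx":0.0,"dy":0.1,"dz":-0.15,"rx":0,"ry":0,"rz":0},{"dx":0.0,"dy":0.15,"dz":-0.15,"rx":0,"ry":0,"rz":0},{"dx":0.0,"dy":0.2,"dz":-0.15,"rx":0,"ry":0,"rz":0},{"dx":0.0,"dy":0.2,"dz":-0.15,"rx":0,"ry":0,"rz":0}]'

```text
clock: 7.05
tcp_pos: [0.5189, 0.2455, 0.1547]
ee_rot: [[-0.979, 0.206, 0.001], [0.206, 0.979, 0.001], [-0.001, 0.001, -1.0]]
contact_force: [0.1, -1.6, -0.5]
opening: 0.0852
gripper_force: 0.0
```

```bash
python3 - <<'E'
from h import *
t=np.mean([snap("top").astype(float) for _ in range(4)],0);s=np.mean([snap("side").astype(float) for _ in range(4)],0)
np.savez("avg2.npz",t=t,s=s)
a=cv2.resize(t[160:250,215:305].astype(np.float32),None,fx=4.4,fy=4.4,interpolation=cv2.INTER_CUBIC);b=cv2.resize(s[190:280,230:320].astype(np.float32),None,fx=4.4,fy=4.4,interpolation=cv2.INTER_CUBIC)
cv2.imwrite("pics/c4.png",np.clip(np.hstack([a,b])*2,0,255).astype(np.uint8))
print(proj("top",[.5,.04,.03]),proj("side",[.5,.04,.03]))
E
```

```text
[260.77742689 227.69887697] [259.8608473  225.14019605]
```

View pics/c4.png

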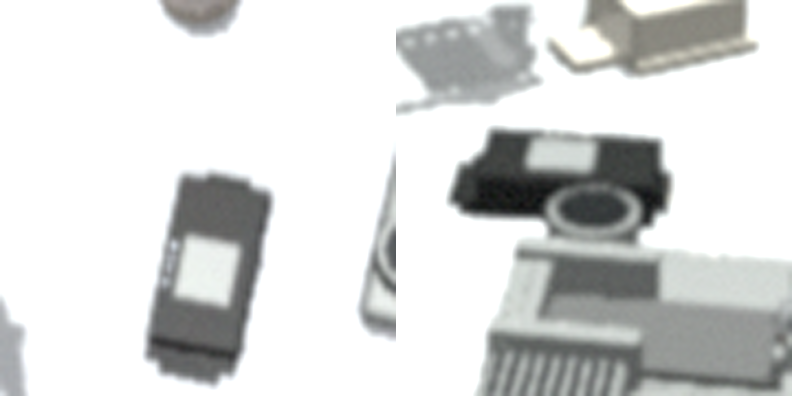

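The pack lies flat and free, with the latch end at the top of the crop near (225,185) and the tongue at the bottom near (192,370). Working out the pose from its top-face corners.

```bash
python3 - <<'E'
from h import *
T=lambda x,y:(215+x/4.4-.5,160+y/4.4-.5); S=lambda x,y:(230+(x-396)/4.4-.5,190+y/4.4-.5)
L=[("top",T(181,178),.03),("top",T(271,192),.03),("top",T(238,355),.03),("top",T(151,336),.03),("top",T(193,381),.006),("side",S(490,131),.03),("side",S(662,140),.03),("side",S(456,203),.004),("side",S(476,178),.03)]
for n,p,z in L: print(n,onz(n,*p,z)[:2].round(4))
E
```

```text
top [0.5799 0.057 ]
top [ 0.572  -0.0018]
top [0.4649 0.0169]
top [0.4758 0.0732]
top [0.4501 0.0462]
side [0.4767 0.0727]
side [0.5833 0.0558]
side [0.4542 0.0306]
side [0.4666 0.017 ]
```

Emit:
jog_arm --deltas '[{"dx":-0.078,"dy":-0.205,"dz":0,"rx":0,"ry":0,"rz":-1},{"dx":-0.078,"dy":-0.205,"dz":0,"rx":0,"ry":0,"rz":-1},{"dx":-0.078,"dy":-0.205,"dz":0,"rx":0,"ry":0,"rz":-1},{"dx":-0.078,"dy":-0.205,"dz":0,"rx":0,"ry":0,"rz":-1},{"dx":-0.078,"dy":-0.205,"dz":0,"rx":0,"ry":0,"rz":-1},{"dx":-0.078,"dy":-0.205,"dz":0.05,"rx":0,"ry":0,"rz":-1},{"dx":-0.078,"dy":-0.205,"dz":0.1,"rx":0,"ry":0,"rz":-1},{"dx":-0.078,"dy":-0.205,"dz":0.13,"rx":0,"ry":0,"rz":-1},{"dx":-0.078,"dy":-0.205,"dz":0.149,"rx":0,"ry":0,"rz":-1},{"dx":-0.078,"dy":-0.205,"dz":0.149,"rx":0,"ry":0,"rz":-1}]'

```text
clock: 8.45
tcp_pos: [0.5508, 0.0245, 0.003]
ee_rot: [[-0.981, 0.192, -0.005], [0.192, 0.981, 0.0], [0.004, -0.001, -1.0]]
contact_force: [0.6, 0.2, 0.8]
opening: 0.0854
gripper_force: 0.0
```

Emit:
jog_arm --deltas '[{"dx":0,"dy":0,"dz":0,"rx":0,"ry":0,"rz":0},{"dx":0,"dy":0,"dz":0,"rx":0,"ry":0,"rz":0},{"dx":0,"dy":0,"dz":0,"rx":0,"ry":0,"rz":0},{"dx":0,"dy":0,"dz":0,"rx":0,"ry":0,"rz":0},{"dx":0,"dy":0,"dz":0,"rx":0,"ry":0,"rz":0},{"dx":0,"dy":0,"dz":0,"rx":0,"ry":0,"rz":0}]' --grip 0.05

```text
clock: 9.05
tcp_pos: [0.5537, 0.0251, 0.0077]
ee_rot: [[-0.981, 0.191, 0.004], [0.191, 0.981, 0.0], [-0.004, 0.001, -1.0]]
contact_force: [-1.2, 1.1, 9.3]
opening: 0.0591
gripper_force: 63.9
```

Emit:
jog_arm --deltas '[{"dx":0,"dy":0,"dz":-0.04,"rx":0,"ry":0,"rz":0},{"dx":0,"dy":0,"dz":-0.09,"rx":0,"ry":0,"rz":0},{"dx":0,"dy":0,"dz":-0.14,"rx":0,"ry":0,"rz":0},{"dx":-0.02,"dy":-0.04,"dz":-0.15,"rx":0,"ry":-5,"rz":1},{"dx":-0.04,"dy":-0.08,"dz":-0.15,"rx":0,"ry":-10,"rz":1},{"dx":-0.06,"dy":-0.12,"dz":-0.15,"rx":0,"ry":-15,"rz":1},{"dx":-0.087,"dy":-0.16,"dz":-0.15,"rx":0,"ry":-20,"rz":1},{"dx":-0.087,"dy":-0.194,"dz":-0.14,"rx":0,"ry":-20,"rz":1},{"dx":-0.087,"dy":-0.194,"dz":-0.12,"rx":0,"ry":-20,"rz":1},{"dx":-0.087,"dy":-0.194,"dz":-0.115,"rx":0,"ry":-20,"rz":1},{"dx":-0.087,"dy":-0.194,"dz":-0.115,"rx":0,"ry":-20,"rz":1}]'

```text
clock: 10.15
tcp_pos: [0.6004, -0.1815, 0.1203]
ee_rot: [[-0.919, 0.208, 0.334], [0.196, 0.978, -0.068], [-0.341, 0.003, -0.94]]
contact_force: [0.4, 0.3, -3.4]
opening: 0.0591
gripper_force: 66.7
```

```bash
python3 - <<'E'
from h import *
t=np.mean([snap("top").astype(float) for _ in range(4)],0);s=np.mean([snap("side").astype(float) for _ in range(4)],0)
np.savez("avg3.npz",t=t,s=s)
a=cv2.resize(t[166:256,294:384].astype(np.float32),None,fx=4.4,fy=4.4,interpolation=cv2.INTER_CUBIC);b=cv2.resize(s[215:315,242:342].astype(np.float32),None,fx=4,fy=4,interpolation=cv2.INTER_CUBIC)
a=cv2.copyMakeBorder(a,0,4,0,0,cv2.BORDER_REPLICATE)
cv2.imwrite("pics/c5.png",np.clip(np.hstack([a,b])*2,0,255).astype(np.uint8))
o=robot.get_obs();print(o["tcp_pos"].round(4),o["ee_rot"].round(3).tolist(),o["contact_force"].round(1))
E
```

```text
[ 0.6009 -0.1817  0.1207] [[-0.919, 0.208, 0.336], [0.196, 0.978, -0.068], [-0.343, 0.003, -0.939]] [ 0.1  0.4 -3.9]
```

View pics/c5.png

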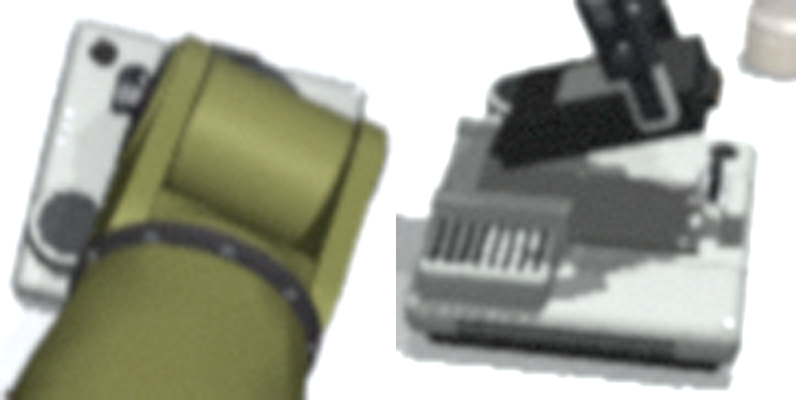

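Top view is covered by the arm. The side view shows the tilted pack over the bay: lower tongue corner at crop (503,163), lower latch corner at crop (702,127). I'll use these known points to check the side camera's bias here.

```bash
python3 - <<'E'
from h import *
o=robot.get_obs(); p=o["tcp_pos"]; R=o["ee_rot"]
f=lambda x,y,z: p+R@np.array([-(x-37),y,-(z-7.7)])/1 if 0 else p+R@(np.array([-(x-37),y,-(z-7.7)])*1e-3)
S=lambda x,y:(242+(x-396)/4-.5,215+y/4-.5)
for P,c in [((-60,-30,0),(503,163)),((60,-30,0),(702,127)),((-60,-30,9),(494,137)),((60,-30,30),(700,75))]:
    print(P,f(*P).round(4),proj("side",f(*P)).round(1),np.round(S(*c),1))
# px sensitivity
q=np.array([.6,-.18,.06]);print(proj("side",q+[0,.01,0])-proj("side",q),proj("side",q+[0,0,.01])-proj("side",q))
# predicted bay floor/cheek features for l0=-.053,s0=.582
u=np.array([.978,-.208]);v=np.array([.208,.978])
for n,(x,y,z) in {"near cheek":(-5,-31.5,45),"near stop":(61.5,-30,45),"far cheek":(-5,31.5,45),"far cheek top":(-5,31.5,71),"near cheek top in":(-5,-31.5,71),"pad":(73,0,79)}.items():
    w=(.582+x/1e3)*u+(-.053+y/1e3)*v; print(n,proj("side",[*w,z/1e3]).round(1),proj("top",[*w,z/1e3]).round(1))
E
```

```text
(-60, -30, 0) [ 0.5081 -0.1925  0.0802] [268.2 259.2] [268.2 255.2]
(60, -30, 0) [ 0.6184 -0.2161  0.1213] [319.5 248.1] [318.  246.2]
(-60, -30, 9) [ 0.5051 -0.1919  0.0887] [266.8 256. ] [266.  248.8]
(60, -30, 30) [ 0.6083 -0.214   0.1495] [315.4 236.8] [317.5 233.2]
[-0.5644827  -2.50039498] [ 0.1928199 -3.5844214]
near cheek [285.4 274. ] [347.3 212.5]
near stop [314.7 276.2] [351.7 190. ]
far cheek [288.5 258.2] [325.4 207.5]
far cheek top [288.8 249.1] [326.4 205.7]
near cheek top in [285.6 264.6] [348.7 210.9]
pad [321.4 256.7] [343.8 180.9]
```

Emit:
jog_arm --deltas '[{"dx":0.0017,"dy":-0.002,"dz":0.0047,"rx":0,"ry":0,"rz":0},{"dx":0.0034,"dy":-0.002,"dz":0.0094,"rx":0,"ry":0,"rz":0},{"dx":0.0034,"dy":-0.002,"dz":0.0094,"rx":0,"ry":0,"rz":0}]'

```text
clock: 10.85
tcp_pos: [0.6, -0.1838, 0.1093]
ee_rot: [[-0.919, 0.208, 0.334], [0.197, 0.978, -0.068], [-0.341, 0.003, -0.94]]
contact_force: [-1.3, -0.2, -2.1]
opening: 0.0589
gripper_force: 66.8
```

Emit:
jog_arm --deltas '[{"dx":0.001,"dy":0,"dz":0.0028,"rx":0,"ry":0,"rz":0},{"dx":0.001,"dy":0,"dz":0.0028,"rx":0,"ry":0,"rz":0}]'

```text
clock: 11.05
tcp_pos: [0.6007, -0.184, 0.1076]
ee_rot: [[-0.919, 0.208, 0.336], [0.197, 0.978, -0.069], [-0.343, 0.003, -0.939]]
contact_force: [0.8, -0.5, 1.5]
opening: 0.0593
gripper_force: 67.4
```

Emit:
jog_arm --deltas '[{"dx":0.001,"dy":0,"dz":0.0028,"rx":0,"ry":0,"rz":0},{"dx":0.001,"dy":0,"dz":0.0028,"rx":0,"ry":0,"rz":0}]'

```text
clock: 11.25
tcp_pos: [0.6, -0.1837, 0.1037]
ee_rot: [[-0.919, 0.208, 0.334], [0.196, 0.978, -0.068], [-0.341, 0.003, -0.94]]
contact_force: [-0.4, 0.7, -3.8]
opening: 0.0586
gripper_force: 66.6
```

Emit:
jog_arm --deltas '[{"dx":0.001,"dy":0,"dz":0.0028,"rx":0,"ry":0,"rz":0},{"dx":0.001,"dy":0,"dz":0.0028,"rx":0,"ry":0,"rz":0}]'

```text
clock: 11.45
tcp_pos: [0.5999, -0.1836, 0.1004]
ee_rot: [[-0.919, 0.208, 0.334], [0.197, 0.978, -0.068], [-0.34, 0.003, -0.94]]
contact_force: [-1.0, 0.3, -3.3]
opening: 0.0587
gripper_force: 66.6
```

Emit:
jog_arm --deltas '[{"dx":0.001,"dy":0,"dz":0.0028,"rx":0,"ry":0,"rz":0},{"dx":0.001,"dy":0,"dz":0.0028,"rx":0,"ry":0,"rz":0}]'

```text
clock: 11.65
tcp_pos: [0.6001, -0.1837, 0.0978]
ee_rot: [[-0.919, 0.208, 0.334], [0.197, 0.978, -0.068], [-0.341, 0.003, -0.94]]
contact_force: [-0.5, -0.4, -3.0]
opening: 0.059
gripper_force: 66.6
```

Emit:
jog_arm --deltas '[{"dx":0.001,"dy":0,"dz":0.0028,"rx":0,"ry":0,"rz":0},{"dx":0.001,"dy":0,"dz":0.0028,"rx":0,"ry":0,"rz":0}]'

```text
clock: 11.85
tcp_pos: [0.6002, -0.1837, 0.0949]
ee_rot: [[-0.919, 0.208, 0.335], [0.197, 0.978, -0.068], [-0.341, 0.003, -0.94]]
contact_force: [-0.2, 0.0, -2.9]
opening: 0.0591
gripper_force: 66.6
```

Emit:
jog_arm --deltas '[{"dx":0.001,"dy":0,"dz":0.0028,"rx":0,"ry":0,"rz":0},{"dx":0.001,"dy":0,"dz":0.0028,"rx":0,"ry":0,"rz":0}]'

```text
clock: 12.05
tcp_pos: [0.6003, -0.1838, 0.092]
ee_rot: [[-0.919, 0.208, 0.335], [0.197, 0.978, -0.068], [-0.341, 0.003, -0.94]]
contact_force: [0.1, -0.4, -3.1]
opening: 0.0589
gripper_force: 66.6
```

Emit:
jog_arm --deltas '[{"dx":0.001,"dy":0,"dz":0.0028,"rx":0,"ry":0,"rz":0},{"dx":0.001,"dy":0,"dz":0.0028,"rx":0,"ry":0,"rz":0}]'

```text
clock: 12.25
tcp_pos: [0.6003, -0.1838, 0.089]
ee_rot: [[-0.919, 0.208, 0.335], [0.197, 0.978, -0.068], [-0.341, 0.003, -0.94]]
contact_force: [0.3, -0.2, -4.0]
opening: 0.0589
gripper_force: 66.6
```

Emit:
jog_arm --deltas '[{"dx":0.001,"dy":0,"dz":0.0028,"rx":0,"ry":0,"rz":0},{"dx":0.001,"dy":0,"dz":0.0028,"rx":0,"ry":0,"rz":0}]'

```text
clock: 12.45
tcp_pos: [0.6006, -0.1839, 0.0865]
ee_rot: [[-0.919, 0.208, 0.335], [0.196, 0.978, -0.069], [-0.342, 0.003, -0.94]]
contact_force: [0.2, -0.6, -1.2]
opening: 0.0589
gripper_force: 66.9
```

Emit:
jog_arm --deltas '[{"dx":0.002,"dy":0,"dz":-0.0005,"rx":0,"ry":0,"rz":0},{"dx":0.004,"dy":0,"dz":-0.0012,"rx":0,"ry":0,"rz":0},{"dx":0.006,"dy":0,"dz":-0.0019,"rx":0,"ry":0,"rz":0},{"dx":0.006,"dy":0,"dz":-0.0019,"rx":0,"ry":0,"rz":0}]'

```text
clock: 12.85
tcp_pos: [0.5941, -0.1824, 0.0863]
ee_rot: [[-0.919, 0.208, 0.335], [0.196, 0.978, -0.068], [-0.342, 0.003, -0.94]]
contact_force: [0.5, -0.1, 0.2]
opening: 0.0584
gripper_force: 66.8
```

Emit:
jog_arm --deltas '[{"dx":0.002,"dy":0,"dz":-0.0007,"rx":0,"ry":0,"rz":0},{"dx":0.003,"dy":0,"dz":-0.0011,"rx":0,"ry":0,"rz":0},{"dx":0.003,"dy":0,"dz":-0.0011,"rx":0,"ry":0,"rz":0}]'

```text
clock: 13.15
tcp_pos: [0.5908, -0.1817, 0.086]
ee_rot: [[-0.919, 0.208, 0.334], [0.197, 0.978, -0.068], [-0.341, 0.003, -0.94]]
contact_force: [-1.3, -0.4, -0.9]
opening: 0.0586
gripper_force: 66.8
```

Emit:
jog_arm --deltas '[{"dx":0.002,"dy":0,"dz":-0.0006,"rx":0,"ry":0,"rz":0},{"dx":0.003,"dy":0,"dz":-0.001,"rx":0,"ry":0,"rz":0},{"dx":0.003,"dy":0,"dz":-0.001,"rx":0,"ry":0,"rz":0}]'

```text
clock: 13.45
tcp_pos: [0.588, -0.1811, 0.0861]
ee_rot: [[-0.919, 0.208, 0.335], [0.197, 0.978, -0.068], [-0.342, 0.003, -0.94]]
contact_force: [1.1, -0.1, -1.0]
opening: 0.0585
gripper_force: 66.7
```

Emit:
jog_arm --deltas '[{"dx":0.002,"dy":0,"dz":-0.0006,"rx":0,"ry":0,"rz":0},{"dx":0.002,"dy":0,"dz":-0.0006,"rx":0,"ry":0,"rz":0}]'

```text
clock: 13.65
tcp_pos: [0.5859, -0.1807, 0.086]
ee_rot: [[-0.919, 0.208, 0.335], [0.196, 0.978, -0.068], [-0.342, 0.003, -0.94]]
contact_force: [-0.6, 0.4, -0.7]
opening: 0.0586
gripper_force: 66.7
```

Emit:
jog_arm --deltas '[{"dx":0.002,"dy":0,"dz":-0.0006,"rx":0,"ry":0,"rz":0},{"dx":0.002,"dy":0,"dz":-0.0006,"rx":0,"ry":0,"rz":0}]'

```text
clock: 13.85
tcp_pos: [0.5848, -0.1805, 0.0868]
ee_rot: [[-0.918, 0.208, 0.338], [0.196, 0.978, -0.069], [-0.345, 0.003, -0.939]]
contact_force: [5.4, -0.6, 0.3]
opening: 0.0586
gripper_force: 66.7
```

Sliding stopped with +5 N along x where I estimate the tongue tip to be at the slot end (bay x ≈ −70). Swinging down about the tongue edge.

Emit:
jog_arm --deltas '[{"dx":-0.0006,"dy":0,"dz":0.0036,"rx":0,"ry":2,"rz":0},{"dx":-0.0009,"dy":0,"dz":0.0061,"rx":0,"ry":3.5,"rz":0},{"dx":-0.001,"dy":0,"dz":0.0086,"rx":0,"ry":5,"rz":0},{"dx":-0.001,"dy":0,"dz":0.0086,"rx":0,"ry":5,"rz":0}]'

```text
clock: 14.25
tcp_pos: [0.5882, -0.1812, 0.0781]
ee_rot: [[-0.945, 0.208, 0.254], [0.202, 0.978, -0.051], [-0.259, 0.003, -0.966]]
contact_force: [2.9, -1.4, 0.4]
opening: 0.0586
gripper_force: 66.7
```

```bash
python3 - <<'E'
from h import *
s=np.mean([snap("side").astype(float) for _ in range(4)],0)
b=cv2.resize(s[215:310,242:342].astype(np.float32),None,fx=6,fy=6,interpolation=cv2.INTER_CUBIC)
cv2.imwrite("pics/c6.png",np.clip(b*2.5,0,255).astype(np.uint8))
E
```

```text
(no output)
```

View pics/c6.png

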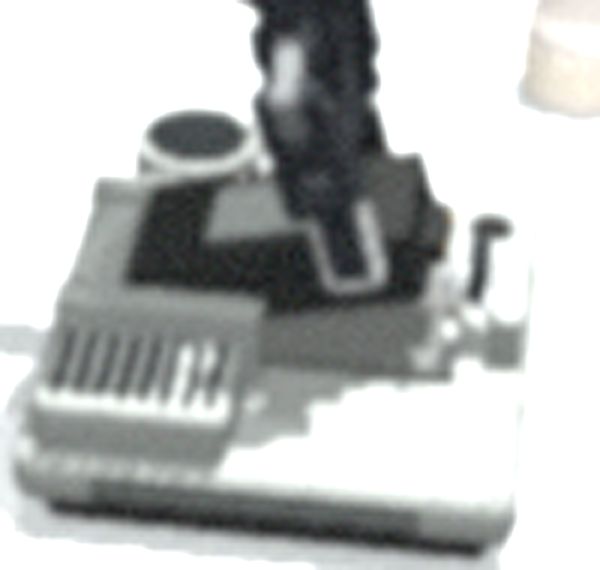

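The pack sits between the cheeks with its tongue end at the lip, at crop (140,270), and the latch end is still raised at (430,230). Swinging on.

Emit:
jog_arm --deltas '[{"dx":-0.0002,"dy":0,"dz":0.0034,"rx":0,"ry":2,"rz":0},{"dx":-0.0003,"dy":0,"dz":0.0068,"rx":0,"ry":4,"rz":0},{"dx":-0.0003,"dy":0,"dz":0.0102,"rx":0,"ry":6,"rz":0},{"dx":-0.0003,"dy":0,"dz":0.0102,"rx":0,"ry":6,"rz":0}]'

```text
clock: 14.85
tcp_pos: [0.5907, -0.1816, 0.0681]
ee_rot: [[-0.966, 0.208, 0.153], [0.206, 0.978, -0.029], [-0.156, 0.003, -0.988]]
contact_force: [1.4, -1.5, -0.1]
opening: 0.059
gripper_force: 66.8
```

Emit:
jog_arm --deltas '[{"dx":-0.0002,"dy":0,"dz":0.0034,"rx":0,"ry":2,"rz":0},{"dx":-0.0003,"dy":0,"dz":0.0068,"rx":0,"ry":4,"rz":0},{"dx":-0.0003,"dy":0,"dz":0.0068,"rx":0,"ry":4,"rz":0}]'

```text
clock: 15.15
tcp_pos: [0.5924, -0.182, 0.0619]
ee_rot: [[-0.974, 0.208, 0.087], [0.207, 0.978, -0.015], [-0.088, 0.003, -0.996]]
contact_force: [1.3, -0.7, 2.2]
opening: 0.0588
gripper_force: 67.1
```

Emit:
jog_arm --deltas '[{"dx":-0.0002,"dy":0,"dz":0.0034,"rx":0,"ry":2,"rz":0},{"dx":-0.0003,"dy":0,"dz":0.0068,"rx":0,"ry":4,"rz":0},{"dx":-0.0003,"dy":0,"dz":0.0068,"rx":0,"ry":4,"rz":0}]'

```text
clock: 15.45
tcp_pos: [0.5939, -0.1823, 0.0557]
ee_rot: [[-0.978, 0.208, 0.021], [0.208, 0.978, -0.002], [-0.021, 0.003, -1.0]]
contact_force: [5.3, -1.2, 3.4]
opening: 0.0589
gripper_force: 67.2
```

Emit:
jog_arm --deltas '[{"dx":-0.0002,"dy":0,"dz":0.0034,"rx":0,"ry":2,"rz":0},{"dx":-0.0003,"dy":0,"dz":0.0068,"rx":0,"ry":4,"rz":0},{"dx":-0.0003,"dy":0,"dz":0.0068,"rx":0,"ry":4,"rz":0}]'

```text
clock: 15.75
tcp_pos: [0.5935, -0.1821, 0.0482]
ee_rot: [[-0.977, 0.208, -0.05], [0.207, 0.978, 0.014], [0.051, 0.003, -0.999]]
contact_force: [2.4, 0.5, 2.8]
opening: 0.0588
gripper_force: 66.6
```

Emit:
jog_arm --deltas '[{"dx":-0.0001,"dy":0,"dz":0.0017,"rx":0,"ry":1,"rz":0},{"dx":-0.0001,"dy":0,"dz":0.0026,"rx":0,"ry":1.5,"rz":0},{"dx":-0.0001,"dy":0,"dz":0.0026,"rx":0,"ry":1.5,"rz":0}]'

```text
clock: 16.05
tcp_pos: [0.5939, -0.1822, 0.0461]
ee_rot: [[-0.975, 0.208, -0.074], [0.207, 0.978, 0.019], [0.076, 0.003, -0.997]]
contact_force: [5.4, 0.1, 4.3]
opening: 0.0587
gripper_force: 66.7
```

Emit:
jog_arm --deltas '[{"dx":0,"dy":0,"dz":0.001,"rx":0,"ry":0.4,"rz":0},{"dx":0,"dy":0,"dz":0.002,"rx":0,"ry":0.6,"rz":0},{"dx":0,"dy":0,"dz":0.002,"rx":0,"ry":0.6,"rz":0}]'

```text
clock: 16.35
tcp_pos: [0.5943, -0.1823, 0.0447]
ee_rot: [[-0.975, 0.208, -0.082], [0.207, 0.978, 0.02], [0.085, 0.003, -0.996]]
contact_force: [8.6, -0.4, 6.4]
opening: 0.0585
gripper_force: 67.0
```

Emit:
jog_arm --deltas '[{"dx":0,"dy":0,"dz":0.001,"rx":0,"ry":0.4,"rz":0},{"dx":0,"dy":0,"dz":0.002,"rx":0,"ry":0.6,"rz":0},{"dx":0,"dy":0,"dz":0.002,"rx":0,"ry":0.6,"rz":0}]'

```text
clock: 16.65
tcp_pos: [0.5946, -0.1824, 0.0435]
ee_rot: [[-0.974, 0.208, -0.091], [0.207, 0.978, 0.022], [0.094, 0.003, -0.996]]
contact_force: [8.3, 0.5, 10.2]
opening: 0.0587
gripper_force: 67.7
```

Emit:
jog_arm --deltas '[{"dx":0,"dy":0,"dz":0.001,"rx":0,"ry":0,"rz":0},{"dx":0,"dy":0,"dz":0.0015,"rx":0,"ry":0,"rz":0},{"dx":0,"dy":0,"dz":0.0015,"rx":0,"ry":0,"rz":0}]'

```text
clock: 16.95
tcp_pos: [0.5947, -0.1824, 0.0433]
ee_rot: [[-0.974, 0.208, -0.09], [0.207, 0.978, 0.022], [0.093, 0.003, -0.996]]
contact_force: [4.5, 2.1, 22.8]
opening: 0.0589
gripper_force: 68.9
```

Emit:
jog_arm --deltas '[{"dx":0,"dy":0,"dz":0.001,"rx":0,"ry":0,"rz":0},{"dx":0,"dy":0,"dz":0.0015,"rx":0,"ry":0,"rz":0},{"dx":0,"dy":0,"dz":0.0015,"rx":0,"ry":0,"rz":0}]'

```text
clock: 17.25
tcp_pos: [0.5948, -0.1824, 0.0431]
ee_rot: [[-0.974, 0.208, -0.09], [0.207, 0.978, 0.022], [0.092, 0.003, -0.996]]
contact_force: [-0.8, 3.2, 35.1]
opening: 0.059
gripper_force: 70.1
```

Emit:
jog_arm --deltas '[{"dx":0,"dy":0,"dz":-0.003,"rx":0,"ry":0,"rz":0},{"dx":0.0002,"dy":0,"dz":-0.0065,"rx":0,"ry":-2,"rz":0},{"dx":0.0003,"dy":0,"dz":-0.01,"rx":0,"ry":-4,"rz":0},{"dx":0.0003,"dy":0,"dz":-0.0122,"rx":0,"ry":-5.3,"rz":0},{"dx":0.0003,"dy":0,"dz":-0.0122,"rx":0,"ry":-5.3,"rz":0}]'

```text
clock: 17.75
tcp_pos: [0.593, -0.1821, 0.0511]
ee_rot: [[-0.978, 0.208, -0.006], [0.208, 0.978, 0.005], [0.007, 0.003, -1.0]]
contact_force: [-0.1, 1.5, 3.3]
opening: 0.0591
gripper_force: 66.8
```

Emit:
jog_arm --deltas '[{"dx":0,"dy":0,"dz":-0.0015,"rx":0,"ry":-0.8,"rz":0},{"dx":0,"dy":0,"dz":-0.003,"rx":0,"ry":-1.5,"rz":0},{"dx":0,"dy":0,"dz":-0.003,"rx":0,"ry":-1.5,"rz":0}]'

```text
clock: 18.05
tcp_pos: [0.5932, -0.1822, 0.0535]
ee_rot: [[-0.978, 0.208, 0.019], [0.208, 0.978, -0.001], [-0.019, 0.003, -1.0]]
contact_force: [-2.7, 0.6, 1.9]
opening: 0.0586
gripper_force: 66.0
```

Emit:
jog_arm --deltas '[{"dx":0,"dy":0,"dz":-0.0015,"rx":0,"ry":-0.8,"rz":0},{"dx":0,"dy":0,"dz":-0.003,"rx":0,"ry":-1.5,"rz":0},{"dx":0,"dy":0,"dz":-0.003,"rx":0,"ry":-1.5,"rz":0}]'

```text
clock: 18.35
tcp_pos: [0.593, -0.1823, 0.055]
ee_rot: [[-0.977, 0.208, 0.044], [0.208, 0.978, -0.006], [-0.045, 0.003, -0.999]]
contact_force: [6.1, -3.5, -19.5]
opening: 0.0587
gripper_force: 70.0
```

Lifting now meets −19 N, so the latch holds the pack. Relieving, then releasing.

Emit:
jog_arm --deltas '[{"dx":0,"dy":0,"dz":0.0025,"rx":0,"ry":1.5,"rz":0},{"dx":0,"dy":0,"dz":0.0025,"rx":0,"ry":1.5,"rz":0}]'

```text
clock: 18.55
tcp_pos: [0.5938, -0.1824, 0.054]
ee_rot: [[-0.978, 0.208, 0.019], [0.208, 0.978, -0.001], [-0.019, 0.003, -1.0]]
contact_force: [-1.6, -1.1, -1.8]
opening: 0.0586
gripper_force: 72.2
```

Emit:
jog_arm --deltas '[{"dx":0,"dy":0,"dz":0,"rx":0,"ry":0,"rz":0},{"dx":0,"dy":0,"dz":0,"rx":0,"ry":0,"rz":0},{"dx":0,"dy":0,"dz":0,"rx":0,"ry":0,"rz":0},{"dx":0,"dy":0,"dz":0,"rx":0,"ry":0,"rz":0},{"dx":0,"dy":0,"dz":0,"rx":0,"ry":0,"rz":0}]' --grip 0.085

```text
clock: 19.05
tcp_pos: [0.5937, -0.1823, 0.0545]
ee_rot: [[-0.978, 0.208, 0.02], [0.208, 0.978, -0.001], [-0.02, 0.003, -1.0]]
contact_force: [0.3, -0.2, -0.4]
opening: 0.0848
gripper_force: 0.0
```

Emit:
jog_arm --deltas '[{"dx":0,"dy":0,"dz":-0.03,"rx":0,"ry":0,"rz":0},{"dx":0,"dy":0,"dz":-0.08,"rx":0,"ry":0,"rz":0},{"dx":0,"dy":0.05,"dz":-0.12,"rx":0,"ry":0,"rz":0},{"dx":0,"dy":0.1,"dz":-0.15,"rx":0,"ry":0,"rz":0},{"dx":0,"dy":0.15,"dz":-0.15,"rx":0,"ry":0,"rz":0},{"dx":0,"dy":0.2,"dz":-0.15,"rx":0,"ry":0,"rz":0},{"dx":0,"dy":0.25,"dz":-0.15,"rx":0,"ry":0,"rz":0},{"dx":0,"dy":0.3,"dz":-0.15,"rx":0,"ry":0,"rz":0},{"dx":0,"dy":0.3,"dz":-0.15,"rx":0,"ry":0,"rz":0}]'

```text
clock: 19.95
tcp_pos: [0.6532, 0.1156, 0.2051]
ee_rot: [[-0.979, 0.205, 0.02], [0.205, 0.979, -0.0], [-0.019, 0.004, -1.0]]
contact_force: [-0.4, -0.3, -0.3]
opening: 0.0847
gripper_force: 0.0
```

```bash
python3 - <<'E'
from h import *
t=np.mean([snap("top").astype(float) for _ in range(4)],0);s=np.mean([snap("side").astype(float) for _ in range(4)],0)
a=cv2.resize(t[166:256,294:384].astype(np.float32),None,fx=4.4,fy=4.4,interpolation=cv2.INTER_CUBIC);b=cv2.resize(s[220:310,245:335].astype(np.float32),None,fx=4.4,fy=4.4,interpolation=cv2.INTER_CUBIC)
cv2.imwrite("pics/c7.png",np.clip(np.hstack([a,b])*2,0,255).astype(np.uint8))
E
```

```text
(no output)
```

View pics/c7.png

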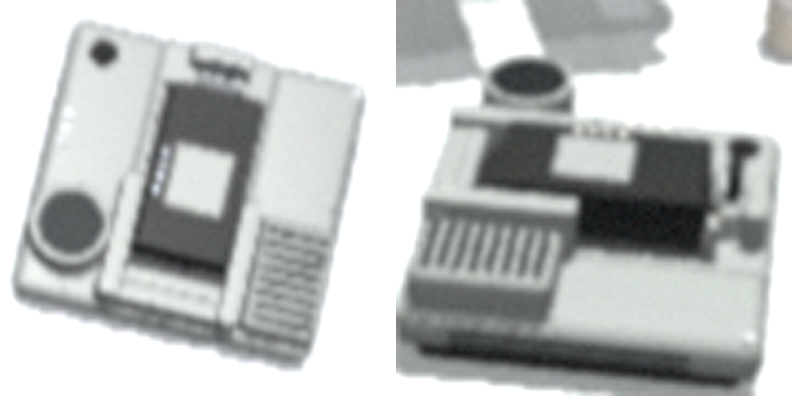

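The pack lies level in the bay, from the lip at crop (180,250) up to the end stops, and the latch at (222,70) stands as it did at the start. The gripper is clear, so I'm handing it in.

```bash
python3 -c "
from cell import robot
print(robot.close_job())"
```

```text
the job is handed in; nothing more can be done
None
```

The battery pack is fitted in the blower and the job is handed in at about 20 s: the final pictures show it level in the bay with the latch in place, and a test lift before letting go was held with about 19 N; no verdict came back.

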